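Load the leak-test seats with the green suction cups

TASK

Get the green suction cups ready for the leak test: pick them out from the cups on the black mat and stand each one, lip down and centred, on the leak-test seat of its own size (the one whose engraved ring is as wide as the cup's yellow lip), so that its whole lip lies on the bright face. The blue cups are not being tested: leave them where they stand, and let no cup tip over.

Things in the scene. Friction and masses are not known exactly. Their poses are not given: they have to be found in the camera images.
- green_36: 36 mm suction cup, lip down: green bellows, yellow lip. Lip 36 mm across; bellows 32 mm wide, up to 22 mm above the underside; on them a firm black round collar 24 mm across, from 22 to 52 mm (grip here), steel hexagon (25 mm over corners) to 60, brass nipple to 68 mm. Starts on the flat black mat, 3 mm above the bench. Origin: centre of the underside; z up its axis.
- green_48: 48 mm suction cup, lip down: green bellows, yellow lip. Lip 48 mm across; bellows 43 mm wide, up to 28 mm above the underside; on them a firm black round collar 24 mm across, from 28 to 58 mm (grip here), steel hexagon (25 mm over corners) to 66, brass nipple to 74 mm. Starts on the flat black mat, 3 mm above the bench. Origin: centre of the underside; z up its axis.
- green_60: 60 mm suction cup, lip down: green bellows, yellow lip. Lip 60 mm across; bellows 54 mm wide, up to 34 mm above the underside; on them a firm black round collar 24 mm across, from 34 to 64 mm (grip here), steel hexagon (25 mm over corners) to 72, brass nipple to 80 mm. Starts on the flat black mat, 3 mm above the bench. Origin: centre of the underside; z up its axis.
- green_72: 72 mm suction cup, lip down: green bellows, yellow lip. Lip 72 mm across; bellows 65 mm wide, up to 40 mm above the underside; on them a firm black round collar 24 mm across, from 40 to 70 mm (grip here), steel hexagon (25 mm over corners) to 78, brass nipple to 86 mm. Starts on the flat black mat, 3 mm above the bench. Origin: centre of the underside; z up its axis.
- blue_48: 48 mm suction cup, lip down: all-blue bellows and lip; a bystander. Lip 48 mm across; bellows 43 mm wide, up to 28 mm above the underside; on them a firm black round collar 24 mm across, from 28 to 58 mm (grip here), steel hexagon (25 mm over corners) to 66, brass nipple to 74 mm. Starts on the flat black mat, 3 mm above the bench. Origin: centre of the underside; z up its axis.
- blue_60: 60 mm suction cup, lip down: all-blue bellows and lip; a bystander. Lip 60 mm across; bellows 54 mm wide, up to 34 mm above the underside; on them a firm black round collar 24 mm across, from 34 to 64 mm (grip here), steel hexagon (25 mm over corners) to 72, brass nipple to 80 mm. Starts on the flat black mat, 3 mm above the bench. Origin: centre of the underside; z up its axis.
- seat_36: 36 mm leak-test seat, fixed: black round base 100 mm across, 14 mm high; on it a bright flat metal face 56 mm across, top 22 mm above the underside, with a thin black ring 36 mm across and a small central port. A black arm reaches 108 mm out along its x, with a gauge 25 mm high. Origin: centre of the underside, below the port; z up.
- seat_48: 48 mm leak-test seat, fixed: black round base 100 mm across, 14 mm high; on it a bright flat metal face 68 mm across, top 22 mm above the underside, with a thin black ring 48 mm across and a small central port. A black arm reaches 108 mm out along its x, with a gauge 25 mm high. Origin: centre of the underside, below the port; z up.
- seat_60: 60 mm leak-test seat, fixed: black round base 100 mm across, 14 mm high; on it a bright flat metal face 80 mm across, top 22 mm above the underside, with a thin black ring 60 mm across and a small central port. A black arm reaches 108 mm out along its x, with a gauge 25 mm high. Origin: centre of the underside, below the port; z up.
- seat_72: 72 mm leak-test seat, fixed: black round base 100 mm across, 14 mm high; on it a bright flat metal face 92 mm across, top 22 mm above the underside, with a thin black ring 72 mm across and a small central port. A black arm reaches 108 mm out along its x, with a gauge 25 mm high. Origin: centre of the underside, below the port; z up.
There are look-alikes about, which are no part of the job. Leave any turquoise look-alike of the green_36 alone.

How it is judged:
At the end, for the whole second after the job is handed in: Each green cup stands upright (0.1 rad), released and at rest on the bright face of the seat of its own size (height within 3 mm), its axis within 10 mm of the seat's centre, so its whole lip is on the face; both blue cups stand upright within 15 mm of where they started (horizontal distance between green_36 and seat_36 below 0.01 m and z of green_36 in the frame of seat_36 between 0.019 and 0.025 m and angle between each of green_36, green_48, green_60, green_72, blue_48, blue_60's own z axis and vertical below 0.1 rad and linear speed of each of green_36, green_48, green_60, green_72, blue_48, blue_60 below 0.02 m/s and angular speed of each of green_36, green_48, green_60, green_72 below 0.2 rad/s and horizontal distance between green_48 and seat_48 below 0.01 m and z of green_48 in the frame of seat_48 between 0.019 and 0.025 m and horizontal distance between green_60 and seat_60 below 0.01 m and z of green_60 in the frame of seat_60 between 0.019 and 0.025 m and horizontal distance between green_72 and seat_72 below 0.01 m and z of green_72 in the frame of seat_72 between 0.019 and 0.025 m and distance of each of blue_48, blue_60 from where it was at the start of the episode below 0.015 m); the robot touches nothing.
It fails at once if a cup is tipped over (more than 0.7 rad from upright) (angle between any of green_36, blue_60, green_72, green_48, blue_48, green_60's own z axis and vertical above 0.7 rad).
It fails at once if a blue cup is moved by more than 15 mm (distance of any of blue_48, blue_60 from where it was at the start of the episode above 0.015 m).
It also fails if it takes over 106 s, if anything falls off the work surface, if the arm or the gripper's body presses on something with over 40 N, if the wrist force passes 120 N, or if a joint passes its speed limit or range.

ROBOT

A 6-joint arm with a two-finger parallel gripper is mounted at the origin on the work surface. World frame = base frame: x ahead of the robot, y to its left, z up, the work surface at z = 0. Lengths are in m, angles in rad, forces in N, time in s.
With the tool pointing down it reaches from about 0.3 to 0.85 m from the base axis. Payload 5.4 kg.
Tool frame: the origin (TCP) lies on the centre line of the jaws, within the pads' length; the fingertips stand r.tip_reach ahead of it and the grasp point (between the pads) lies 3 mm ahead of it (r.tip_reach is the distance from the TCP to the fingertips, in m); z points along the fingers, y is the line along which they close (so a half turn about z gives the same grasp; the last joint's range is limited). The gripper opens to 85 mm and grips with 20 to 120 N. Pads are 22 mm wide; open, the fingers measure 114 mm over their backs; the gripper's body (76 mm by 85 mm) begins 54 mm behind the grasp point. The pads swing forward as they close: fully open they stand 13 mm farther back than shut.
Start: joints at [1.068, 0.158, 1.597, -0, 1.386, -0.21], TCP at [0.166, 0.551, 0.253] pointing down, gripper open.
Joint ranges: [-2.91, 2.91], [-0.94, 2.29], [0.18, 2.7], [-1.29, 4.43], [0.17, 2.64], [-3, 3]. Speed limits (rad/s): [2.57, 2.57, 3.14, 3.14, 3.14, 3.14].

INTERFACE

Orientations are given as a rotation vector (axis times angle).
In Python, from station import r gives the robot as it stands.
- The arm moves only by the tool step_arm, never from a script. Its arguments are lists of equal length, an entry for each row: "claw": the closure, from 0 (fully open) to 1 (shut); "offset": the shift along the tool's x, y, z in mm, a list of three; "dr": the turn, a rotation vector about the tool's x, y, z in rad, a list of three. A call has 1 to 20 rows; each row is the pose to reach, as a shift and turn from the pose commanded when the call began, along the tool's axes at that moment; what a row does not reach only later rows make up. A row lasts 1/8 s, in which the tool goes at most 62.5 mm and 10.7 degrees, less where a joint would pass 70% of its speed; a pose out of reach is approached as far as the arm can. A call with a gripper value outside its range is refused whole. The fingers move at their own pace and stop on an object; the grip force is fixed at half the most. Time passes only in rows, so rows that repeat a pose let the fingers close. It gives the time, the measured TCP pose, the force, the opening and the grip force at its end, in the units of the state.
- r.read_state(): the state, without advancing time (a new reading comes with each control period).
- r.camera(name): name is "scene" or "top"; returns a dict with "img" (384x512x3 uint8, red, green, blue), "fovy" (degrees; the focal length in pixels is half the picture's height over the tangent of half this angle, whatever the lens; pixels are square), "cx", "cy" (the principal point, pixels), "R" (3x3) and "t" (3): a world point X has camera coordinates R X + t. Camera axes: x right, y down, z forward; pixel columns grow to the right and rows downward; lengths in m; the calibration is good to about 2 mm. A picture is of the moment at which its call begins. There is no depth.
- r.sign_off(): hands the job in; it is judged then, once.
The state is a dict: "t": time; "joint_pos": joint angles; "joint_velocities": joint speeds; "tau": joint torques, N m; "eef_pos": TCP position; "tcp_rot": TCP orientation; "ft_force": force on the tool from outside, world axes, zero at the start; "torque": the same for the moment, N m; "finger_gap": opening from 0.0 (shut) to 1.0 (fully open); "gripper_force": force on a finger pad.
Only numpy, scipy, OpenCV 4.12 (cv2) and the standard library are available. Lean on these libraries where they do the work, as an engineer would, in place of code of your own. Each camera call takes 0.05 s, during which the arm holds its last target. There are 200 camera calls.

## Working session

There is one attempt and no reset: what is moved stays moved. The work goes in short steps, Python scripts to look and compute and a tool call to move; the robot and the scene stay as the last step left them, time stands still between calls to the robot, and variables do not carry over. Pictures are saved under pics/ and viewed, at most 14 in all, crops included, and the job is handed in when it is done.

Besides the shell and the picture viewer there is one more tool, called after ">>>" in YAML: its name, and indented under it one key for each argument. step_arm: Moves the arm, as the interface text tells. Its arguments: {"type":"object","properties":{"claw":{"type":"array"},"offset":{"type":"array"},"dr":{"type":"array"}},"required":["claw","offset","dr"]}

```bash
mkdir -p pics; ls; python3 - <<'E'
from station import r
import cv2,numpy as np
s=r.read_state();print(s, r.tip_reach)
for n in("top","scene"):
    c=r.camera(n);cv2.imwrite(f"pics/{n}0.png",cv2.resize(c["img"][:,:,::-1],(800,600),interpolation=cv2.INTER_CUBIC))
    print(n,c["fovy"],c["cx"],c["cy"],c["R"],c["t"],-np.array(c["R"]).T@c["t"])
    cv2.imwrite(f"pics/{n}raw.png",c["img"][:,:,::-1])
E
```

```text
pics
{'t': 0.0, 'joint_pos': array([ 1.06791578e+00,  1.59071217e-01,  1.59824700e+00, -3.20386218e-06,
        1.38616680e+00, -2.10089259e-01]), 'joint_velocities': array([ 2.33058698e-04,  2.60088349e-03,  1.59780515e-03,  6.35627367e-07,
       -1.25588416e-03, -1.05825123e-03]), 'tau': array([-7.28892155e-04, -3.95982528e+01, -3.31435776e+01, -3.21718508e-04,
        8.16090906e-03, -1.16990662e-05]), 'eef_pos': array([0.16570075, 0.55002584, 0.252297  ]), 'tcp_rot': array([-4.58177443e-01, -3.10733642e+00,  2.78676869e-03]), 'ft_force': array([ 0.09082973, -0.25138522,  0.3376382 ]), 'torque': array([ 0.00504267, -0.04400929,  0.01814986]), 'gripper_force': 0.0, 'finger_gap': 1.0024837461243339} 0.022
top 49.197870306545084 257.41882709423805 195.06801418662693 [[-0.01174603 -0.99990815 -0.00676185]
 [-0.99883798  0.01204902 -0.04666373]
 [ 0.04674092  0.00620588 -0.99888777]] [0.01986551 0.43843601 1.03613982] [0.38972975 0.0081508  1.05558078]
scene 49.52443020112689 248.5186992952876 191.8906520755463 [[-0.83998057  0.54255408  0.00822875]
 [ 0.37966419  0.59849429 -0.70544999]
 [-0.38766963 -0.58944013 -0.70871193]] [ 0.34991527 -0.14197981  1.16015145] [0.79758216 0.57896597 0.71917416]
```

View pics/top0.png

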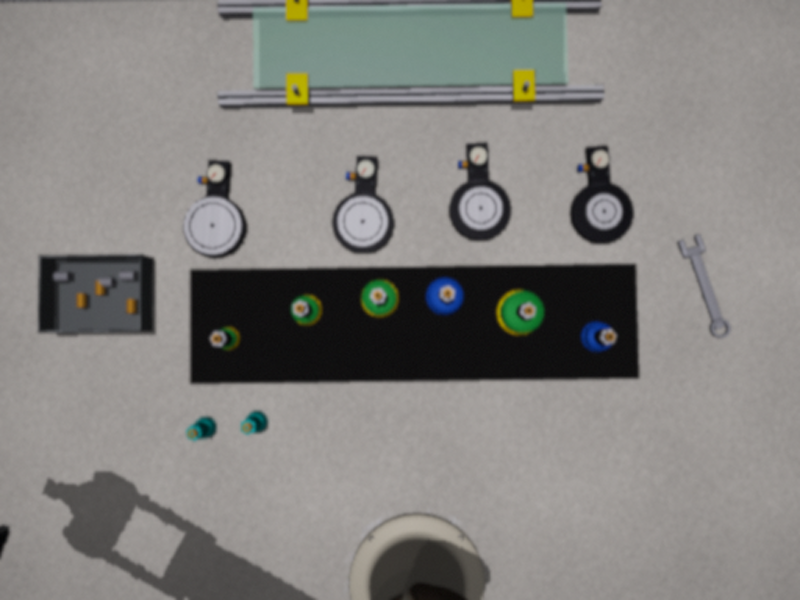

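View pics/scene0.png

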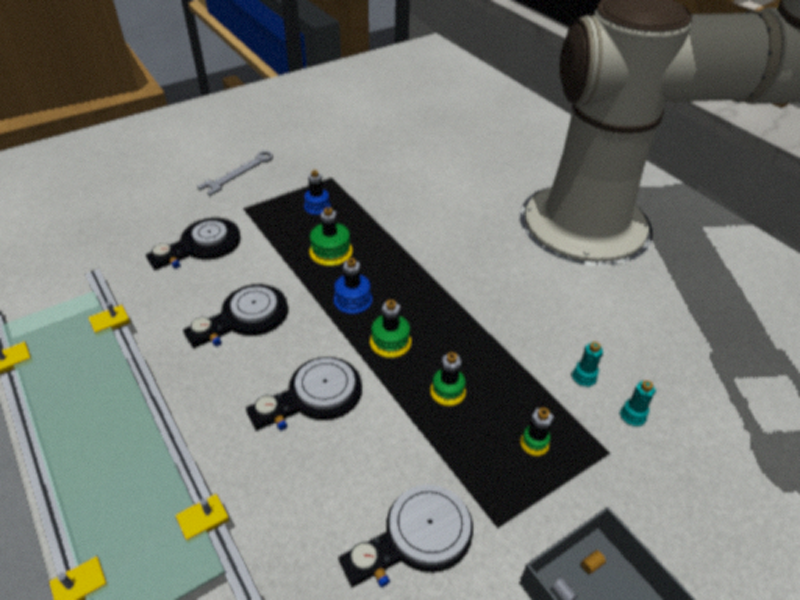

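Top view (800x600 picture): the candidates are
- green with yellow lip: (228,338) 36, (306,310) 48, (380,298) 60, (520,312) 72
- blue: (445,296), (598,337)
- turquoise look-alikes off the mat: (201,428), (254,422)
- seats, by ring: (213,225) 72, (363,221) 60, (480,208) 48, (604,211) 36

I choose the four green cups with yellow lips on the mat. Next I measure them and check a close crop.

```bash
cat > h.py <<'E'
from station import r
import cv2,numpy as np
def ray(c,u,v):
    f=192/np.tan(np.radians(c["fovy"]/2)); R=np.array(c["R"])
    return -R.T@c["t"], R.T@np.array([(u-c["cx"])/f,(v-c["cy"])/f,1])
def plane(c,u,v,z):
    o,d=ray(c,u,v); return o+d*(z-o[2])/d[2]
def proj(c,X):
    f=192/np.tan(np.radians(c["fovy"]/2)); p=np.array(c["R"])@X+c["t"]
    return p[0]/p[2]*f+c["cx"],p[1]/p[2]*f+c["cy"]
def tri(a,b):
    (o1,d1),(o2,d2)=a,b
    k=np.linalg.lstsq(np.c_[d1,-d2],o2-o1,rcond=None)[0]
    p,q=o1+k[0]*d1,o2+k[1]*d2
    return (p+q)/2,np.linalg.norm(p-q)
def blobs(m,lo,hi):
    n,_,st,ce=cv2.connectedComponentsWithStats(m.astype(np.uint8))
    return [(st[i][4],*np.round(ce[i],1),*st[i][2:4]) for i in range(1,n) if lo<=st[i][4]<=hi]
def masks(im):
    h=cv2.cvtColor(im,cv2.COLOR_RGB2HSV).astype(int);H,S,V=h[...,0],h[...,1],h[...,2]
    return dict(green=(H>45)&(H<80)&(S>130)&(V>40),yellow=(H>22)&(H<33)&(S>130)&(V>80),
      blue=(H>100)&(H<125)&(S>130)&(V>60),brass=(H>5)&(H<22)&(S>90)&(V>70),bright=(S<45)&(V>150),capl=(V>75)&((S<80)|((H>3)&(H<24))))
E
python3 - <<'E'
from h import *
for n in("top","scene"):
    c=r.camera(n);m=masks(c["img"])
    for k in("green","yellow","blue","brass"):print(n,k,[tuple(map(float,b)) for b in blobs(m[k],5,900)])
c=r.camera("top")["img"][:,:,::-1]
a=cv2.resize(c[160:250,120:410],None,fx=2.75,fy=2.75,interpolation=cv2.INTER_CUBIC)
s=r.camera("scene")["img"][:,:,::-1]
b=cv2.resize(s[100:300,180:400],None,fx=1.6,fy=1.6,interpolation=cv2.INTER_CUBIC)
o=np.zeros((600,800,3),np.uint8);o[:a.shape[0],:a.shape[1]]=a;o[260:260+b.shape[0],:b.shape[1]]=b
d=cv2.resize(c[80:170,105:415],(440,128));o[260:388,355:795]=d
cv2.imwrite("pics/crop1.png",o)
E
```

```text
top green [(277.0, 241.9, 189.4, 23.0, 23.0), (477.0, 334.1, 199.3, 28.0, 28.0), (134.0, 196.2, 198.2, 18.0, 18.0), (47.0, 146.8, 215.8, 9.0, 15.0)]
top yellow [(178.0, 189.5, 6.0, 14.0, 13.0), (153.0, 333.6, 4.9, 15.0, 11.0), (274.0, 334.7, 54.8, 15.0, 21.0), (288.0, 189.8, 57.2, 15.0, 21.0), (89.0, 322.0, 200.3, 13.0, 28.0), (11.0, 202.1, 191.8, 6.0, 7.0), (11.0, 234.8, 198.7, 7.0, 7.0)]
top blue [(5.0, 370.6, 107.2, 2.0, 3.0), (374.0, 283.6, 189.2, 25.0, 24.0), (225.0, 379.4, 214.9, 19.0, 19.0)]
top brass [(15.0, 297.5, 104.7, 4.0, 5.0), (13.0, 374.8, 107.0, 3.0, 5.0), (13.0, 225.6, 112.4, 4.0, 4.0), (12.0, 130.9, 114.8, 3.0, 5.0), (43.0, 63.1, 184.6, 6.0, 9.0), (18.0, 286.1, 187.3, 5.0, 5.0), (56.0, 51.4, 191.7, 6.0, 10.0), (17.0, 241.4, 188.9, 4.0, 5.0), (56.0, 83.5, 195.5, 6.0, 10.0), (20.0, 191.3, 196.8, 6.0, 5.0), (19.0, 338.0, 198.2, 5.0, 5.0), (21.0, 390.0, 215.0, 5.0, 5.0), (22.0, 138.4, 216.3, 6.0, 5.0)]
scene green [(430.0, 210.8, 154.1, 26.0, 23.0), (382.0, 249.7, 213.4, 26.0, 22.0), (237.0, 286.7, 246.3, 21.0, 19.0), (122.0, 342.2, 281.3, 18.0, 15.0)]
scene yellow [(13
[... 673 characters left out ...]
7.0, 17.0), (11.0, 112.1, 168.6, 3.0, 4.0), (468.0, 225.3, 189.0, 26.0, 25.0), (16.0, 138.4, 218.1, 5.0, 5.0), (19.0, 180.2, 271.8, 5.0, 5.0), (27.0, 245.1, 371.5, 7.0, 6.0)]
scene brass [(448.0, 146.9, 24.1, 56.0, 50.0), (32.0, 491.8, 3.2, 14.0, 7.0), (12.0, 149.7, 52.0, 7.0, 5.0), (10.0, 201.0, 110.8, 3.0, 4.0), (16.0, 209.8, 135.1, 5.0, 5.0), (7.0, 110.0, 165.6, 4.0, 3.0), (25.0, 224.6, 167.3, 6.0, 6.0), (31.0, 249.9, 194.2, 7.0, 6.0), (11.0, 136.0, 214.6, 5.0, 4.0), (6.0, 379.2, 222.3, 4.0, 3.0), (34.0, 288.7, 228.3, 7.0, 6.0), (10.0, 413.7, 247.2, 6.0, 5.0), (39.0, 347.6, 263.9, 7.0, 7.0), (17.0, 177.9, 267.4, 5.0, 4.0), (125.0, 380.3, 358.5, 15.0, 14.0), (29.0, 242.5, 366.2, 6.0, 6.0)]
```

View pics/crop1.png

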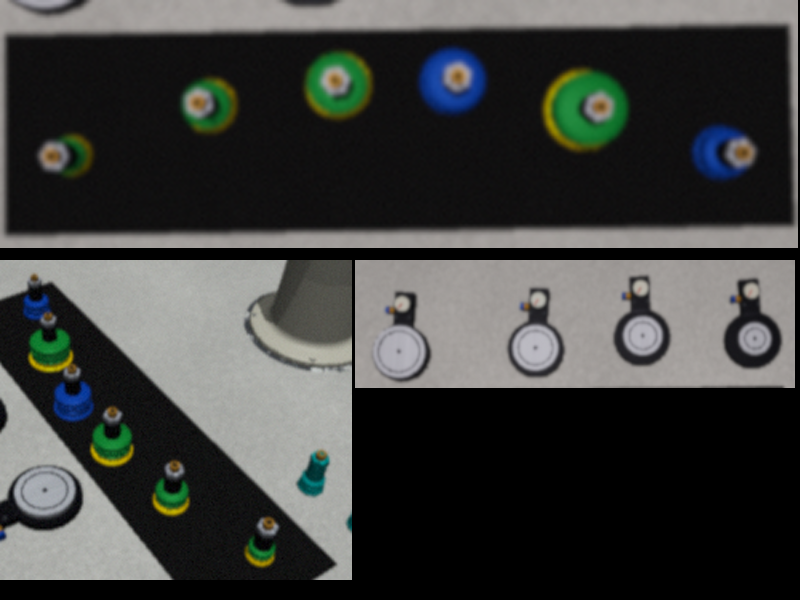

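```bash
python3 - <<'E'
from h import *
T=r.camera("top");S=r.camera("scene")
np.set_printoptions(precision=4,suppress=True)
cups=dict(g36=(138.4,216.3,347.6,263.9,68),g48=(191.3,196.8,288.7,228.3,74),g60=(241.4,188.9,249.9,194.2,80),g72=(338,198.2,209.8,135.1,86),b60=(286.1,187.3,224.6,167.3,80),b48=(390,215,201,110.8,74))
for k,(a,b,u,v,h) in cups.items():
    p,e=tri(ray(T,a,b),ray(S,u,v)); q=plane(T,a,b,.003+h/1e3); w=plane(S,u,v,h/1e3)
    print(k,"tri",p,"err %.4f"%e,"top",q[:2],"scene",w[:2],"r %.3f"%np.hypot(*q[:2]))
def port(c,u,v):
    g=cv2.cvtColor(c["img"],cv2.COLOR_RGB2GRAY).astype(float);U,V=round(u),round(v)
    w=g[V-4:V+5,U-4:U+5];d=np.clip(np.median(w)-10-w,0,None)
    yy,xx=np.mgrid[V-4:V+5,U-4:U+5];return (d*xx).sum()/d.sum(),(d*yy).sum()/d.sum()
seats=dict(s72=(136,144,275,333.5),s60=(232,141.5,208,243.5),s48=(307,133,162.5,193),s36=(386.5,135,134,148.5))
for k,(a,b,u,v) in seats.items():
    a,b=port(T,a,b);u,v=port(S,u,v);p,e=tri(ray(T,a,b),ray(S,u,v))
    # ellipse of base/face by dark ring
    g=cv2.cvtColor(T["img"],cv2.COLOR_RGB2GRAY);D=int(k[1:])
    q=plane(T,a,b,.022)
    # ring: radial dark minimum
    f=[]
    for t in np.linspace(0,6.28,60):
        rs=np.linspace(D/2-4,D/2+4,33)/1e3
        uv=np.array([proj(T,q+np.array([x*np.cos(t),x*np.sin(t),0])) for x in rs],np.float32)
        val=cv2.remap(g,uv[None,:,0],uv[None,:,1],cv2.INTER_CUBIC)[0]
        i=int(val.argmin()); 
        if 0<i<32: f.append(uv[i])
    el=cv2.fitEllipse(np.array(f));qq=plane(T,*el[0],.022)
    print(k,"tri",p,"err %.4f"%e,"port",q[:2],"scene",plane(S,u,v,.022)[:2],"ring",qq[:2],len(f),np.array(el[1])/2*0+np.array(el[1]))
E
```

```text
g36 tri [0.388  0.297  0.0664] err 0.0034 top [0.3892 0.2944] scene [0.3875 0.2987] r 0.488
g48 tri [0.4325 0.1705 0.072 ] err 0.0028 top [0.4333 0.1689] scene [0.4325 0.1726] r 0.465
g60 tri [0.4492 0.0523 0.0779] err 0.0028 top [0.45   0.0512] scene [0.4492 0.0549] r 0.453
g72 tri [ 0.424  -0.1714  0.0826] err 0.0040 top [ 0.4255 -0.1714] scene [ 0.4245 -0.1661] r 0.459
b60 tri [ 0.4514 -0.052   0.0782] err 0.0033 top [ 0.4525 -0.0526] scene [ 0.4511 -0.0492] r 0.456
b48 tri [ 0.3837 -0.2948  0.0692] err 0.0041 top [ 0.3854 -0.2936] scene [ 0.3852 -0.2869] r 0.484
s72 tri [0.5687 0.3182 0.0193] err 0.0032 port [0.5695 0.3164] scene [0.5683 0.3201] ring [0.569  0.3163] 60 [28.2714 28.9066]
s60 tri [0.5719 0.0779 0.0187] err 0.0030 port [0.5726 0.0769] scene [0.5717 0.0812] ring [0.5728 0.0769] 60 [23.6586 23.8754]
s48 tri [ 0.5906 -0.1104  0.02  ] err 0.0032 port [ 0.5917 -0.111 ] scene [ 0.59   -0.1073] ring [ 0.5913 -0.1113] 60 [18.6974 19.0885]
s36 tri [ 0.5825 -0.3065  0.0165] err 0.0051 port [ 0.5838 -0.3062] scene [ 0.5822 -0.2976] ring [ 0.5839 -0.3069] 60 [13.8881 14.3272]
```

The crop confirms the four green cups with yellow lips and matches them to the seats by ring size. Nipple heights come within 5 mm of nominal, and the two cameras agree to about 5 mm or better. Next is the approach over green_36, with the jaws turned along world x.

```bash
cat >> h.py <<'E'
from scipy.spatial.transform import Rotation as Ro
def go(x,y,z):
    s=r.read_state();R=Ro.from_rotvec(s["tcp_rot"]);W=Ro.from_matrix(np.array([[0,1,0],[1,0,0],[0,0,-1.]]))
    print("offset",np.round(R.inv().apply(np.array([x,y,z])-s["eef_pos"])*1e3,1),"dr",np.round((R.inv()*W).as_rotvec(),3),"at",s["eef_pos"].round(4),"t",s["t"],"F",s["ft_force"].round(1),"gap",s["finger_gap"].round(3))
E
python3 -c "
from h import *
go(.3885,.2960,.17)"
```

```text
Traceback (most recent call last):
  File "h.py", line 26, in go
    print("offset",np.round(R.inv().apply(np.array([x,y,z])-s["eef_pos"])*1e3,1),"dr",np.round((R.inv()*W).as_rotvec(),3),"at",s["eef_pos"].round(4),"t",s["t"],"F",s["ft_force"].round(1),"gap",s["finger_gap"].round(3))
                                                                                                                                                                                                 ^^^^^^^^^^^^^^^^^^^^^
AttributeError: 'float' object has no attribute 'round'
```

```bash
sed -i 's/s\["finger_gap"\].round(3)/round(s["finger_gap"],3)/' h.py
python3 -c "
from h import *
go(.3885,.2960,.17)"
```

```text
offset [-286.5 -179.3   83.2] dr [-0.     0.     1.278] at [0.1659 0.5504 0.2531] t 0.4 F [-0.3 -1.   0.2] gap 0.996
```

>>> step_arm:
  claw: [0, 0, 0, 0, 0, 0, 0, 0, 0, 0, 0]
  offset:
    - [-36, -22, 10]
    - [-72, -45, 20]
    - [-107, -67, 31]
    - [-143, -90, 42]
    - [-179, -112, 52]
    - [-215, -134, 62]
    - [-251, -157, 73]
    - [-286.5, -179.3, 83]
    - [-286.5, -179.3, 83]
    - [-286.5, -179.3, 83]
    - [-286.5, -179.3, 83]
  dr:
    - [0, 0, 0.16]
    - [0, 0, 0.32]
    - [0, 0, 0.48]
    - [0, 0, 0.64]
    - [0, 0, 0.8]
    - [0, 0, 0.96]
    - [0, 0, 1.12]
    - [0, 0, 1.278]
    - [0, 0, 1.278]
    - [0, 0, 1.278]
    - [0, 0, 1.278]

```text
t: 1.78
eef_pos: [0.388, 0.297, 0.1707]
tcp_rot: [-2.219, -2.224, -0.001]
ft_force: [-0.2, -0.8, 0.2]
finger_gap: 1.001
gripper_force: 0.0
```

```bash
python3 -c "
from h import *
go(.3885,.2960,.049)
a=[cv2.resize(r.camera(n)['img'][v:v+150,u:u+190,::-1],(400,316)) for n,u,v in(('top',60,130),('scene',250,170))]
cv2.imwrite('pics/c2.png',np.hstack(a))"
```

```text
offset [ -1.1   0.4 121.7] dr [ 0.    -0.     0.002] at [0.388  0.297  0.1707] t 1.775 F [-0.2 -0.8  0.2] gap 1.001
```

View pics/c2.png

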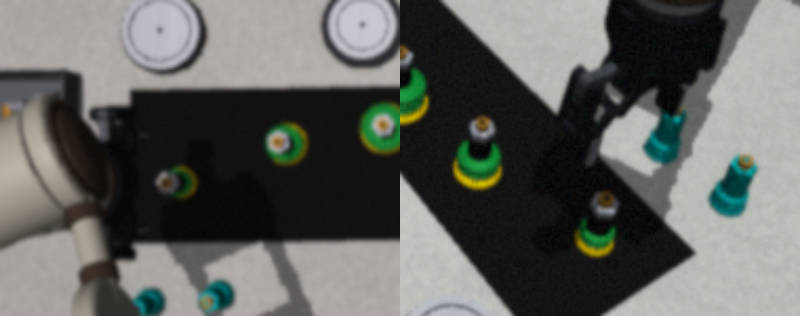

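Picture: the open gripper straddles green_36 (crop ~(180,182)), with one finger on each side along x. Descending to the collar and closing.

>>> step_arm:
  claw: [0, 0, 0, 0, 0, 0, 0.4, 0.7, 1, 1, 1, 1, 1, 1]
  offset:
    - [-1, 0, 30]
    - [-1, 0, 60]
    - [-1, 0, 90]
    - [-1, 0, 112]
    - [-1, 0, 121.5]
    - [-1, 0, 121.5]
    - [-1, 0, 121.5]
    - [-1, 0, 121.5]
    - [-1, 0, 121.5]
    - [-1, 0, 121.5]
    - [-1, 0, 121.5]
    - [-1, 0, 121.5]
    - [-1, 0, 121.5]
    - [-1, 0, 121.5]
  dr:
    - [0, 0, 0]
    - [0, 0, 0]
    - [0, 0, 0]
    - [0, 0, 0]
    - [0, 0, 0]
    - [0, 0, 0]
    - [0, 0, 0]
    - [0, 0, 0]
    - [0, 0, 0]
    - [0, 0, 0]
    - [0, 0, 0]
    - [0, 0, 0]
    - [0, 0, 0]
    - [0, 0, 0]

```text
t: 3.62
eef_pos: [0.3891, 0.2954, 0.0494]
tcp_rot: [2.221, 2.221, 0.002]
ft_force: [0.2, -0.3, 5.4]
finger_gap: 0.261
gripper_force: 58.8
```

```bash
python3 -c "
from h import *
go(.5835,-.3045,.17)
a=[cv2.resize(r.camera(n)['img'][v:v+150,u:u+190,::-1],(400,316)) for n,u,v in(('top',60,130),('scene',250,170))]
cv2.imwrite('pics/c3.png',np.hstack(a))"
```

```text
offset [-599.8  194.5 -120.6] dr [ 0.001 -0.     0.   ] at [0.3891 0.2954 0.0494] t 3.625 F [ 0.2 -0.3  5.4] gap 0.261
```

View pics/c3.png

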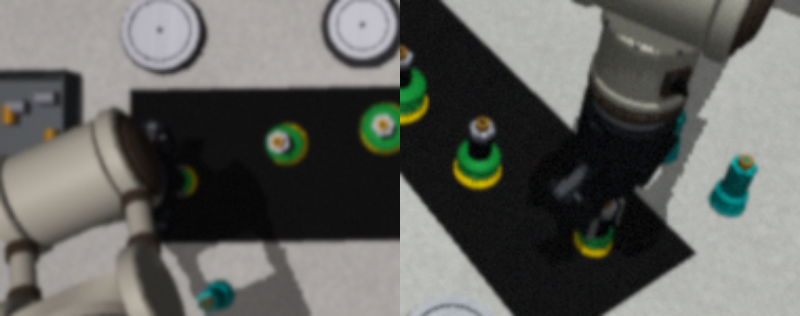

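>>> step_arm:
  claw: [1, 1, 1, 1, 1, 1, 1, 1, 1, 1, 1, 1, 1, 1, 1, 1, 1, 1, 1, 1]
  offset:
    - [0, 0, -10]
    - [0, 0, -40]
    - [0, 0, -80]
    - [0, 0, -110]
    - [-10, 3, -120]
    - [-40, 13, -120]
    - [-80, 26, -120]
    - [-130, 42, -120]
    - [-180, 58, -120]
    - [-230, 75, -120]
    - [-280, 91, -120]
    - [-330, 107, -120]
    - [-380, 123, -120]
    - [-430, 139, -120]
    - [-480, 156, -120]
    - [-520, 169, -120]
    - [-560, 182, -120]
    - [-585, 190, -120]
    - [-600, 194.5, -120]
    - [-600, 194.5, -120]
  dr:
    - [0, 0, 0]
    - [0, 0, 0]
    - [0, 0, 0]
    - [0, 0, 0]
    - [0, 0, 0]
    - [0, 0, 0]
    - [0, 0, 0]
    - [0, 0, 0]
    - [0, 0, 0]
    - [0, 0, 0]
    - [0, 0, 0]
    - [0, 0, 0]
    - [0, 0, 0]
    - [0, 0, 0]
    - [0, 0, 0]
    - [0, 0, 0]
    - [0, 0, 0]
    - [0, 0, 0]
    - [0, 0, 0]
    - [0, 0, 0]

```text
t: 6.22
eef_pos: [0.5824, -0.3053, 0.1678]
tcp_rot: [-2.221, -2.219, 0.0]
ft_force: [-0.7, -0.4, -0.2]
finger_gap: 0.263
gripper_force: 58.8
```

```bash
python3 -c "
from h import *
go(.5835,-.3045,.069)
a=[cv2.resize(r.camera(n)['img'][v:v+150,u:u+190,::-1],(400,316)) for n,u,v in(('top',310,70),('scene',60,50))]
cv2.imwrite('pics/c4.png',np.hstack(a))"
```

```text
offset [ 0.7  1.3 98.8] dr [-0.001 -0.001 -0.001] at [ 0.5824 -0.3053  0.1678] t 6.225 F [-0.7 -0.4 -0.2] gap 0.263
```

View pics/c4.png

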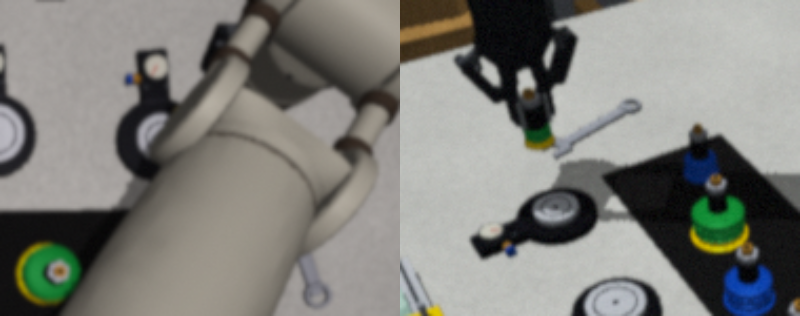

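Green_36 hangs upright in the jaws above seat_36 (scene crop). Lowering.

>>> step_arm:
  claw: [1, 1, 1, 1, 1, 1, 1, 1]
  offset:
    - [1, 1, 25]
    - [1, 1, 50]
    - [1, 1, 75]
    - [1, 1, 90]
    - [1, 1, 96]
    - [1, 1, 98.5]
    - [1, 1, 98.5]
    - [1, 1, 98.5]
  dr:
    - [0, 0, 0]
    - [0, 0, 0]
    - [0, 0, 0]
    - [0, 0, 0]
    - [0, 0, 0]
    - [0, 0, 0]
    - [0, 0, 0]
    - [0, 0, 0]

```text
t: 7.32
eef_pos: [0.5845, -0.3042, 0.0712]
tcp_rot: [2.22, 2.22, 0.0]
ft_force: [0.8, -0.4, 0.4]
finger_gap: 0.258
gripper_force: 58.8
```

```bash
python3 -c "
from h import *
go(.5835,-.3045,.0684)"
```

```text
offset [-0.3 -1.   2.8] dr [ 0.001  0.001 -0.   ] at [ 0.5845 -0.3042  0.0712] t 7.325 F [ 0.8 -0.4  0.4] gap 0.258
```

>>> step_arm:
  claw: [1, 1, 1, 1]
  offset:
    - [0, 0, 1]
    - [0, 0, 2]
    - [0, 0, 2.5]
    - [0, 0, 2.5]
  dr:
    - [0, 0, 0]
    - [0, 0, 0]
    - [0, 0, 0]
    - [0, 0, 0]

```text
t: 7.82
eef_pos: [0.5841, -0.304, 0.0685]
tcp_rot: [2.221, 2.221, -0.0]
ft_force: [-2.2, 1.2, 5.3]
finger_gap: 0.26
gripper_force: 59.3
```

>>> step_arm:
  claw: [0.6, 0.5, 0.3, 0, 0, 0, 0, 0, 0, 0]
  offset:
    - [0, 0, 0]
    - [0, 0, 0]
    - [0, 0, 0]
    - [0, 0, 0]
    - [0, 0, 0]
    - [0, 0, -15]
    - [0, 0, -40]
    - [0, 0, -70]
    - [0, 0, -100]
    - [0, 0, -120]
  dr:
    - [0, 0, 0]
    - [0, 0, 0]
    - [0, 0, 0]
    - [0, 0, 0]
    - [0, 0, 0]
    - [0, 0, 0]
    - [0, 0, 0]
    - [0, 0, 0]
    - [0, 0, 0]
    - [0, 0, 0]

```text
t: 9.07
eef_pos: [0.5847, -0.3044, 0.1908]
tcp_rot: [2.219, 2.219, 0.001]
ft_force: [-0.0, 0.2, 0.8]
finger_gap: 1.001
gripper_force: 0.0
```

```bash
python3 -c "
from h import *
go(.4245,-.1700,.19)
S=r.camera('scene');print([b for b in blobs(masks(S['img'])['brass'],5,60)])
cv2.imwrite('pics/c5.png',cv2.resize(S['img'][50:200,60:250,::-1],(600,474)))"
```

```text
offset [ 1.344e+02 -1.602e+02  1.000e-01] dr [0.003 0.002 0.   ] at [ 0.5847 -0.3044  0.1908] t 9.075 F [-0.   0.2  0.8] gap 1.001
[(np.int32(7), np.float64(508.6), np.float64(13.4), np.int32(6), np.int32(2)), (np.int32(49), np.float64(148.9), np.float64(51.8), np.int32(11), np.int32(7)), (np.int32(19), np.float64(209.8), np.float64(134.7), np.int32(5), np.int32(5)), (np.int32(8), np.float64(110.1), np.float64(165.4), np.int32(4), np.int32(4)), (np.int32(25), np.float64(224.6), np.float64(167.3), np.int32(6), np.int32(6)), (np.int32(32), np.float64(249.8), np.float64(194.2), np.int32(7), np.int32(6)), (np.int32(12), np.float64(135.8), np.float64(214.5), np.int32(5), np.int32(4)), (np.int32(5), np.float64(379.4), np.float64(222.6), np.int32(4), np.int32(2)), (np.int32(38), np.float64(288.8), np.float64(227.9), np.int32(7), np.int32(7)), (np.int32(7), np.float64(413.0), np.float64(247.7), np.int32(4), np.int32(4)), (np.int32(18), np.float64(178.1), np.float64(267.4), np.int32(6), np.int32(4)), (np.int32(30), np.float64(242.4), np.float64(366.2), np.int32(6), np.int32(6))]
```

View pics/c5.png

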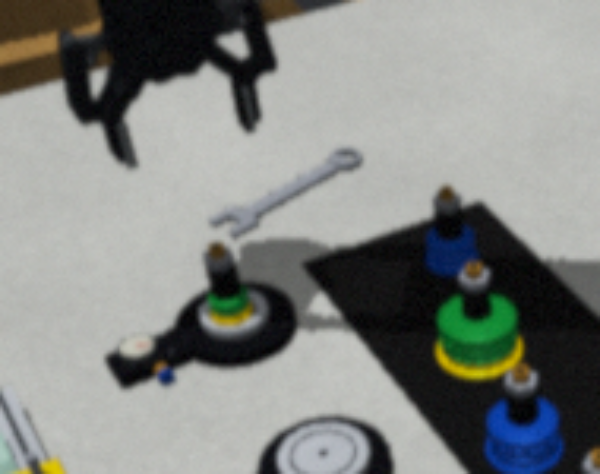

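Green_36 stands upright on seat_36 at picture (228,310). Next is green_72.

>>> step_arm:
  claw: [0, 0, 0, 0, 0, 0, 0, 0]
  offset:
    - [30, -36, 0]
    - [64, -76, 0]
    - [100, -119, 0]
    - [125, -149, 0]
    - [134, -160, 10]
    - [134, -160, 30]
    - [134, -160, 30]
    - [134, -160, 30]
  dr:
    - [0, 0, 0]
    - [0, 0, 0]
    - [0, 0, 0]
    - [0, 0, 0]
    - [0, 0, 0]
    - [0, 0, 0]
    - [0, 0, 0]
    - [0, 0, 0]

```text
t: 10.12
eef_pos: [0.4243, -0.1701, 0.1583]
tcp_rot: [2.221, 2.221, 0.0]
ft_force: [0.1, -0.1, 0.1]
finger_gap: 1.001
gripper_force: 0.0
```

```bash
python3 -c "
from h import *
go(.4245,-.1700,.067)"
```

```text
offset [ 0.1  0.2 91.3] dr [ 0.  0. -0.] at [ 0.4243 -0.1701  0.1583] t 10.125 F [ 0.1 -0.1  0.1] gap 1.001
```

>>> step_arm:
  claw: [0, 0, 0, 0, 0, 0.4, 0.7, 1, 1, 1, 1, 1, 1]
  offset:
    - [0, 0, 30]
    - [0, 0, 60]
    - [0, 0, 82]
    - [0, 0, 91]
    - [0, 0, 91]
    - [0, 0, 91]
    - [0, 0, 91]
    - [0, 0, 91]
    - [0, 0, 91]
    - [0, 0, 91]
    - [0, 0, 91]
    - [0, 0, 91]
    - [0, 0, 91]
  dr:
    - [0, 0, 0]
    - [0, 0, 0]
    - [0, 0, 0]
    - [0, 0, 0]
    - [0, 0, 0]
    - [0, 0, 0]
    - [0, 0, 0]
    - [0, 0, 0]
    - [0, 0, 0]
    - [0, 0, 0]
    - [0, 0, 0]
    - [0, 0, 0]
    - [0, 0, 0]

```text
t: 11.75
eef_pos: [0.4245, -0.1702, 0.0673]
tcp_rot: [2.221, 2.221, 0.0]
ft_force: [-0.3, 0.2, 4.2]
finger_gap: 0.261
gripper_force: 59.1
```

```bash
python3 -c "
from h import *
go(.5687,.3180,.19)"
```

```text
offset [ 488.1  144.3 -122.9] dr [ 0.001  0.001 -0.   ] at [ 0.4245 -0.1702  0.0673] t 11.75 F [-0.3  0.2  4.2] gap 0.261
```

>>> step_arm:
  claw: [1, 1, 1, 1, 1, 1, 1, 1, 1, 1, 1, 1, 1, 1, 1, 1, 1, 1, 1, 1]
  offset:
    - [0, 0, -10]
    - [0, 0, -40]
    - [0, 0, -80]
    - [0, 0, -112]
    - [0, 0, -122]
    - [10, 3, -122]
    - [40, 12, -122]
    - [80, 24, -122]
    - [120, 35, -122]
    - [165, 49, -122]
    - [210, 62, -122]
    - [255, 75, -122]
    - [300, 89, -122]
    - [345, 102, -122]
    - [390, 115, -122]
    - [430, 127, -122]
    - [460, 136, -122]
    - [480, 142, -122]
    - [488, 144, -122]
    - [488, 144, -122]
  dr:
    - [0, 0, 0]
    - [0, 0, 0]
    - [0, 0, 0]
    - [0, 0, 0]
    - [0, 0, 0]
    - [0, 0, 0]
    - [0, 0, 0]
    - [0, 0, 0]
    - [0, 0, 0]
    - [0, 0, 0]
    - [0, 0, 0]
    - [0, 0, 0]
    - [0, 0, 0]
    - [0, 0, 0]
    - [0, 0, 0]
    - [0, 0, 0]
    - [0, 0, 0]
    - [0, 0, 0]
    - [0, 0, 0]
    - [0, 0, 0]

```text
t: 14.25
eef_pos: [0.5671, 0.3182, 0.1872]
tcp_rot: [-2.22, -2.221, 0.004]
ft_force: [-0.1, -1.3, -0.6]
finger_gap: 0.261
gripper_force: 58.9
```

```bash
python3 -c "
from h import *
go(.5687,.3180,.0863)"
```

```text
offset [-1.000e-01  1.900e+00  1.009e+02] dr [-0.003  0.001  0.001] at [0.5671 0.3182 0.1872] t 14.25 F [-0.1 -1.3 -0.6] gap 0.261
```

>>> step_arm:
  claw: [1, 1, 1, 1, 1, 1, 1, 1]
  offset:
    - [0, 0, 25]
    - [0, 0, 50]
    - [0, 0, 75]
    - [0, 0, 92]
    - [0, 0, 98]
    - [0, 0, 100]
    - [0, 0, 100]
    - [0, 0, 100]
  dr:
    - [0, 0, 0]
    - [0, 0, 0]
    - [0, 0, 0]
    - [0, 0, 0]
    - [0, 0, 0]
    - [0, 0, 0]
    - [0, 0, 0]
    - [0, 0, 0]

```text
t: 15.25
eef_pos: [0.5686, 0.3184, 0.0898]
tcp_rot: [2.221, 2.221, 0.002]
ft_force: [-0.4, -1.2, -0.7]
finger_gap: 0.264
gripper_force: 58.9
```

```bash
python3 -c "
from h import *
go(.5687,.3180,.0863)
a=[cv2.resize(r.camera(n)['img'][v:v+150,u:u+190,::-1],(400,316)) for n,u,v in(('top',60,80),('scene',190,220))]
cv2.imwrite('pics/c6.png',np.hstack(a))"
```

```text
offset [-0.4  0.1  3.5] dr [ 0.002 -0.     0.   ] at [0.5686 0.3184 0.0898] t 15.25 F [-0.4 -1.2 -0.7] gap 0.264
```

View pics/c6.png

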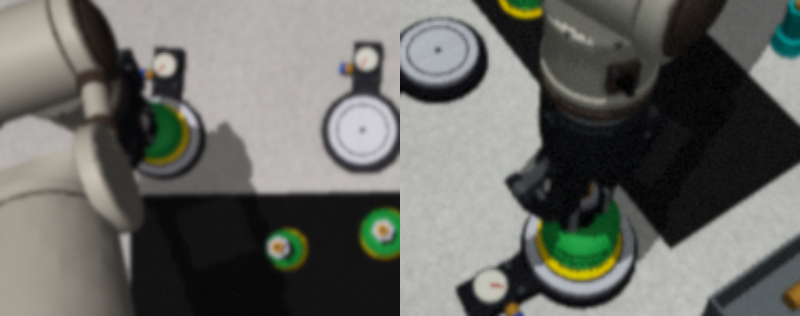

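The scene crop shows green_72 just above the face of seat_72 at (580,240), centred. Setting it down the last 3.5 mm and releasing.

>>> step_arm:
  claw: [1, 1, 1, 1, 0.6, 0.5, 0.3, 0, 0, 0, 0, 0, 0, 0, 0]
  offset:
    - [0, 0, 1.5]
    - [0, 0, 3]
    - [0, 0, 3.3]
    - [0, 0, 3.3]
    - [0, 0, 3.3]
    - [0, 0, 3.3]
    - [0, 0, 3.3]
    - [0, 0, 3.3]
    - [0, 0, 3.3]
    - [0, 0, -12]
    - [0, 0, -40]
    - [0, 0, -70]
    - [0, 0, -95]
    - [0, 0, -105]
    - [0, 0, -105]
  dr:
    - [0, 0, 0]
    - [0, 0, 0]
    - [0, 0, 0]
    - [0, 0, 0]
    - [0, 0, 0]
    - [0, 0, 0]
    - [0, 0, 0]
    - [0, 0, 0]
    - [0, 0, 0]
    - [0, 0, 0]
    - [0, 0, 0]
    - [0, 0, 0]
    - [0, 0, 0]
    - [0, 0, 0]
    - [0, 0, 0]

```text
t: 17.23
eef_pos: [0.5684, 0.3183, 0.1948]
tcp_rot: [2.221, 2.221, 0.002]
ft_force: [0.2, -0.1, -0.0]
finger_gap: 0.999
gripper_force: 0.0
```

```bash
python3 -c "
from h import *
go(.4325,.1700,.16)"
```

```text
offset [-148.3 -136.    34.5] dr [ 0.002 -0.001  0.   ] at [0.5684 0.3183 0.1948] t 17.225 F [ 0.2 -0.1 -0. ] gap 0.999
```

>>> step_arm:
  claw: [0, 0, 0, 0, 0, 0, 0, 0]
  offset:
    - [-35, -32, 0]
    - [-75, -69, 0]
    - [-115, -106, 0]
    - [-140, -129, 0]
    - [-148, -136, 15]
    - [-148, -136, 35]
    - [-148, -136, 35]
    - [-148, -136, 35]
  dr:
    - [0, 0, 0]
    - [0, 0, 0]
    - [0, 0, 0]
    - [0, 0, 0]
    - [0, 0, 0]
    - [0, 0, 0]
    - [0, 0, 0]
    - [0, 0, 0]

```text
t: 18.23
eef_pos: [0.432, 0.1702, 0.1588]
tcp_rot: [-2.221, -2.222, 0.001]
ft_force: [-0.4, 0.3, 0.3]
finger_gap: 0.999
gripper_force: 0.0
```

```bash
python3 -c "
from h import *
go(.4325,.1700,.055)"
```

```text
offset [ -0.2   0.5 103.8] dr [-0.  0.  0.] at [0.432  0.1702 0.1588] t 18.225 F [-0.4  0.3  0.3] gap 0.999
```

>>> step_arm:
  claw: [0, 0, 0, 0, 0, 0, 0.4, 0.7, 1, 1, 1, 1, 1, 1]
  offset:
    - [0, 0, 30]
    - [0, 0, 60]
    - [0, 0, 85]
    - [0, 0, 100]
    - [0, 0, 104]
    - [0, 0, 104]
    - [0, 0, 104]
    - [0, 0, 104]
    - [0, 0, 104]
    - [0, 0, 104]
    - [0, 0, 104]
    - [0, 0, 104]
    - [0, 0, 104]
    - [0, 0, 104]
  dr:
    - [0, 0, 0]
    - [0, 0, 0]
    - [0, 0, 0]
    - [0, 0, 0]
    - [0, 0, 0]
    - [0, 0, 0]
    - [0, 0, 0]
    - [0, 0, 0]
    - [0, 0, 0]
    - [0, 0, 0]
    - [0, 0, 0]
    - [0, 0, 0]
    - [0, 0, 0]
    - [0, 0, 0]

```text
t: 19.98
eef_pos: [0.4324, 0.1702, 0.0552]
tcp_rot: [2.221, 2.221, 0.001]
ft_force: [-0.7, 0.2, 5.8]
finger_gap: 0.257
gripper_force: 58.9
```

```bash
python3 -c "
from h import *
go(.5905,-.1100,.18)"
```

```text
offset [-280.2  158.2 -124.7] dr [ 0.001 -0.     0.   ] at [0.4324 0.1702 0.0552] t 19.975 F [-0.7  0.2  5.8] gap 0.257
```

>>> step_arm:
  claw: [1, 1, 1, 1, 1, 1, 1, 1, 1, 1, 1, 1, 1, 1, 1, 1]
  offset:
    - [0, 0, -10]
    - [0, 0, -40]
    - [0, 0, -80]
    - [0, 0, -114]
    - [0, 0, -125]
    - [-10, 6, -125]
    - [-40, 23, -125]
    - [-80, 45, -125]
    - [-120, 68, -125]
    - [-160, 90, -125]
    - [-200, 113, -125]
    - [-235, 133, -125]
    - [-262, 148, -125]
    - [-276, 156, -125]
    - [-280, 158, -125]
    - [-280, 158, -125]
  dr:
    - [0, 0, 0]
    - [0, 0, 0]
    - [0, 0, 0]
    - [0, 0, 0]
    - [0, 0, 0]
    - [0, 0, 0]
    - [0, 0, 0]
    - [0, 0, 0]
    - [0, 0, 0]
    - [0, 0, 0]
    - [0, 0, 0]
    - [0, 0, 0]
    - [0, 0, 0]
    - [0, 0, 0]
    - [0, 0, 0]
    - [0, 0, 0]

```text
t: 21.98
eef_pos: [0.5895, -0.1092, 0.1791]
tcp_rot: [-2.22, -2.221, 0.001]
ft_force: [-0.0, 0.3, -0.4]
finger_gap: 0.261
gripper_force: 58.8
```

```bash
python3 -c "
from h import *
go(.5905,-.1100,.0742)"
```

```text
offset [ -0.8   1.1 104.9] dr [-0.001 -0.001  0.   ] at [ 0.5895 -0.1092  0.1791] t 21.975 F [-0.   0.3 -0.4] gap 0.261
```

>>> step_arm:
  claw: [1, 1, 1, 1, 1, 1, 1, 1]
  offset:
    - [0, 0.5, 25]
    - [0, 0.5, 50]
    - [0, 0.5, 78]
    - [0, 0.5, 95]
    - [0, 0.5, 101]
    - [0, 0.5, 103]
    - [0, 0.5, 103]
    - [0, 0.5, 103]
  dr:
    - [0, 0, 0]
    - [0, 0, 0]
    - [0, 0, 0]
    - [0, 0, 0]
    - [0, 0, 0]
    - [0, 0, 0]
    - [0, 0, 0]
    - [0, 0, 0]

```text
t: 22.98
eef_pos: [0.5911, -0.1101, 0.0777]
tcp_rot: [2.22, 2.22, 0.001]
ft_force: [-0.1, -0.1, 0.1]
finger_gap: 0.262
gripper_force: 58.9
```

```bash
python3 -c "
from h import *
go(.5905,-.1100,.0742)"
```

```text
offset [ 0.1 -0.6  3.5] dr [ 0.002  0.001 -0.   ] at [ 0.5911 -0.1101  0.0777] t 22.975 F [-0.1 -0.1  0.1] gap 0.262
```

>>> step_arm:
  claw: [1, 1, 1, 1, 0.6, 0.5, 0.3, 0, 0, 0, 0, 0, 0, 0, 0]
  offset:
    - [0, 0, 1.5]
    - [0, 0, 3]
    - [0, 0, 3.3]
    - [0, 0, 3.3]
    - [0, 0, 3.3]
    - [0, 0, 3.3]
    - [0, 0, 3.3]
    - [0, 0, 3.3]
    - [0, 0, 3.3]
    - [0, 0, -12]
    - [0, 0, -40]
    - [0, 0, -70]
    - [0, 0, -95]
    - [0, 0, -105]
    - [0, 0, -105]
  dr:
    - [0, 0, 0]
    - [0, 0, 0]
    - [0, 0, 0]
    - [0, 0, 0]
    - [0, 0, 0]
    - [0, 0, 0]
    - [0, 0, 0]
    - [0, 0, 0]
    - [0, 0, 0]
    - [0, 0, 0]
    - [0, 0, 0]
    - [0, 0, 0]
    - [0, 0, 0]
    - [0, 0, 0]
    - [0, 0, 0]

```text
t: 24.85
eef_pos: [0.5909, -0.11, 0.1827]
tcp_rot: [2.22, 2.22, 0.001]
ft_force: [0.4, -0.9, -0.1]
finger_gap: 1.0
gripper_force: 0.0
```

```bash
python3 -c "
from h import *
go(.4492,.0520,.165)"
```

```text
offset [ 162.  -141.7   17.4] dr [0.002 0.001 0.   ] at [ 0.5909 -0.11    0.1827] t 24.85 F [ 0.4 -0.9 -0.1] gap 1.0
```

>>> step_arm:
  claw: [0, 0, 0, 0, 0, 0, 0, 0]
  offset:
    - [38, -33, 0]
    - [80, -70, 0]
    - [122, -107, 0]
    - [152, -133, 0]
    - [162, -141.7, 8]
    - [162, -141.7, 17]
    - [162, -141.7, 17]
    - [162, -141.7, 17]
  dr:
    - [0, 0, 0]
    - [0, 0, 0]
    - [0, 0, 0]
    - [0, 0, 0]
    - [0, 0, 0]
    - [0, 0, 0]
    - [0, 0, 0]
    - [0, 0, 0]

```text
t: 25.85
eef_pos: [0.4495, 0.0513, 0.1647]
tcp_rot: [2.223, 2.22, -0.0]
ft_force: [0.4, -0.1, 0.3]
finger_gap: 1.0
gripper_force: 0.0
```

```bash
python3 -c "
from h import *
go(.4492,.0520,.061)"
```

```text
offset [  0.7  -0.3 103.7] dr [-0.     0.    -0.001] at [0.4495 0.0513 0.1647] t 25.85 F [ 0.4 -0.1  0.3] gap 1.0
```

>>> step_arm:
  claw: [0, 0, 0, 0, 0, 0, 0.4, 0.7, 1, 1, 1, 1, 1, 1]
  offset:
    - [0, 0, 30]
    - [0, 0, 60]
    - [0, 0, 85]
    - [0, 0, 100]
    - [0, 0, 103.5]
    - [0, 0, 103.5]
    - [0, 0, 103.5]
    - [0, 0, 103.5]
    - [0, 0, 103.5]
    - [0, 0, 103.5]
    - [0, 0, 103.5]
    - [0, 0, 103.5]
    - [0, 0, 103.5]
    - [0, 0, 103.5]
  dr:
    - [0, 0, 0]
    - [0, 0, 0]
    - [0, 0, 0]
    - [0, 0, 0]
    - [0, 0, 0]
    - [0, 0, 0]
    - [0, 0, 0]
    - [0, 0, 0]
    - [0, 0, 0]
    - [0, 0, 0]
    - [0, 0, 0]
    - [0, 0, 0]
    - [0, 0, 0]
    - [0, 0, 0]

```text
t: 27.6
eef_pos: [0.4492, 0.0521, 0.0617]
tcp_rot: [2.221, 2.221, 0.001]
ft_force: [-2.3, -0.3, 5.4]
finger_gap: 0.26
gripper_force: 58.9
```

```bash
python3 -c "
from h import *
go(.5720,.0785,.16)"
```

```text
offset [ 26.4 122.9 -98.2] dr [0.001 0.    0.   ] at [0.4492 0.0521 0.0617] t 27.6 F [-2.3 -0.3  5.4] gap 0.26
```

>>> step_arm:
  claw: [1, 1, 1, 1, 1, 1, 1, 1, 1, 1, 1, 1]
  offset:
    - [0, 0, -10]
    - [0, 0, -40]
    - [0, 0, -80]
    - [0, 0, -98]
    - [2, 10, -98]
    - [9, 40, -98]
    - [17, 80, -98]
    - [24, 110, -98]
    - [26, 121, -98]
    - [26.4, 123, -98]
    - [26.4, 123, -98]
    - [26.4, 123, -98]
  dr:
    - [0, 0, 0]
    - [0, 0, 0]
    - [0, 0, 0]
    - [0, 0, 0]
    - [0, 0, 0]
    - [0, 0, 0]
    - [0, 0, 0]
    - [0, 0, 0]
    - [0, 0, 0]
    - [0, 0, 0]
    - [0, 0, 0]
    - [0, 0, 0]

```text
t: 29.1
eef_pos: [0.5711, 0.0784, 0.1592]
tcp_rot: [-2.221, -2.221, 0.001]
ft_force: [1.0, -0.6, 0.0]
finger_gap: 0.261
gripper_force: 59.0
```

```bash
python3 -c "
from h import *
go(.5720,.0785,.0803)"
```

```text
offset [ 0.1  1.  78.9] dr [-0.001  0.    -0.   ] at [0.5711 0.0784 0.1592] t 29.1 F [ 1.  -0.6  0. ] gap 0.261
```

>>> step_arm:
  claw: [1, 1, 1, 1, 1, 1, 1]
  offset:
    - [0, 0.5, 25]
    - [0, 0.5, 50]
    - [0, 0.5, 68]
    - [0, 0.5, 75]
    - [0, 0.5, 77]
    - [0, 0.5, 77]
    - [0, 0.5, 77]
  dr:
    - [0, 0, 0]
    - [0, 0, 0]
    - [0, 0, 0]
    - [0, 0, 0]
    - [0, 0, 0]
    - [0, 0, 0]
    - [0, 0, 0]

```text
t: 29.98
eef_pos: [0.573, 0.0785, 0.0832]
tcp_rot: [2.221, 2.221, 0.002]
ft_force: [-0.6, 0.4, 0.0]
finger_gap: 0.262
gripper_force: 59.1
```

```bash
python3 -c "
from h import *
go(.5720,.0785,.0803)"
```

```text
offset [ 0.  -1.   2.9] dr [ 0.002  0.    -0.   ] at [0.573  0.0785 0.0832] t 29.975 F [-0.6  0.4  0. ] gap 0.262
```

Setting down, releasing, rising and backing off toward the base for a clear view.

>>> step_arm:
  claw: [1, 1, 1, 1, 0.6, 0.5, 0.3, 0, 0, 0, 0, 0, 0, 0, 0, 0, 0, 0, 0]
  offset:
    - [0, -0.5, 1.5]
    - [0, -0.5, 2.7]
    - [0, -0.5, 2.8]
    - [0, -0.5, 2.8]
    - [0, -0.5, 2.8]
    - [0, -0.5, 2.8]
    - [0, -0.5, 2.8]
    - [0, -0.5, 2.8]
    - [0, -0.5, 2.8]
    - [0, 0, -12]
    - [0, 0, -40]
    - [0, 0, -70]
    - [0, 0, -110]
    - [0, -40, -140]
    - [0, -90, -160]
    - [0, -140, -180]
    - [0, -190, -200]
    - [0, -220, -200]
    - [0, -220, -200]
  dr:
    - [0, 0, 0]
    - [0, 0, 0]
    - [0, 0, 0]
    - [0, 0, 0]
    - [0, 0, 0]
    - [0, 0, 0]
    - [0, 0, 0]
    - [0, 0, 0]
    - [0, 0, 0]
    - [0, 0, 0]
    - [0, 0, 0]
    - [0, 0, 0]
    - [0, 0, 0]
    - [0, 0, 0]
    - [0, 0, 0]
    - [0, 0, 0]
    - [0, 0, 0]
    - [0, 0, 0]
    - [0, 0, 0]

```text
t: 32.35
eef_pos: [0.3516, 0.0787, 0.2836]
tcp_rot: [2.219, 2.22, 0.004]
ft_force: [0.1, 0.2, -1.2]
finger_gap: 1.002
gripper_force: 0.0
```

```bash
python3 -c "
from h import *
T=r.camera('top');S=r.camera('scene')
for n,c in(('top',T),('scene',S)): print(n,[tuple(map(float,b[:3])) for b in blobs(masks(c['img'])['brass'],8,60)])
o=np.zeros((600,800,3),np.uint8)
o[:200]=cv2.resize(T['img'][75:185,90:430,::-1],(800,200) if 0 else (800,200))
o[200:,:533]=cv2.resize(S['img'][90:384,30:420,::-1],(533,400));cv2.imwrite('pics/end.png',o)"
```

```text
top [(15.0, 297.5, 104.7), (13.0, 374.8, 107.0), (13.0, 225.6, 112.4), (12.0, 130.9, 114.8), (20.0, 310.5, 126.5), (24.0, 393.7, 128.1), (21.0, 229.0, 135.0), (25.0, 124.7, 137.4), (44.0, 63.2, 184.7), (18.0, 286.1, 187.3), (56.0, 51.4, 191.7), (56.0, 83.5, 195.5), (21.0, 390.0, 215.0)]
scene [(54.0, 148.5, 51.6), (10.0, 201.0, 110.8), (16.0, 128.2, 128.6), (8.0, 110.0, 165.4), (27.0, 224.4, 167.3), (21.0, 157.1, 171.2), (12.0, 135.8, 214.5), (29.0, 204.8, 219.8), (18.0, 178.1, 267.4), (46.0, 277.2, 309.6), (31.0, 242.5, 366.1)]
```

View pics/end.png

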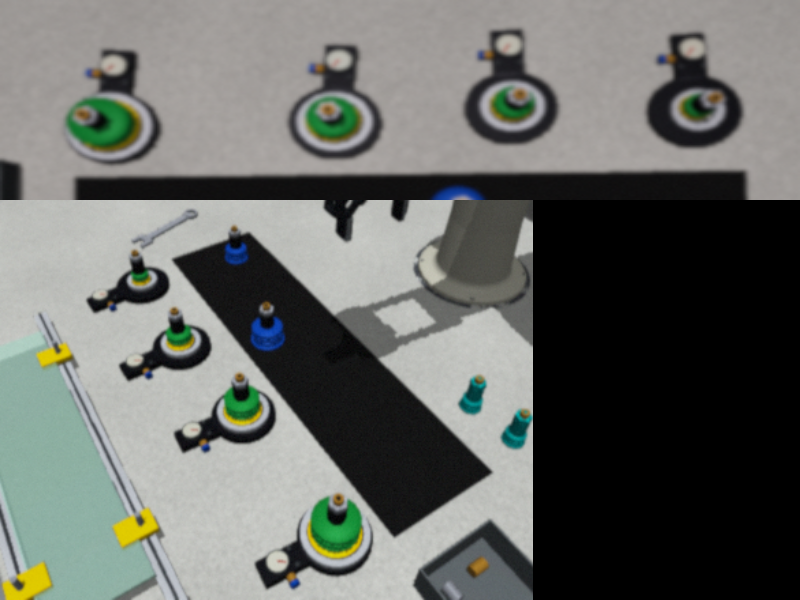

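The picture shows all four green cups upright on their seats, and the blue cups' pixels are unchanged. A quick check of the offsets against the seats before handing in.

```bash
python3 -c "
from h import *
T=r.camera('top');S=r.camera('scene')
for k,a,u,h,s in(('36',(393.7,128.1),(128.2,128.6),68,(.5838,-.3062)),('48',(310.5,126.5),(157.1,171.2),74,(.5917,-.111)),('60',(229,135),(204.8,219.8),80,(.5726,.0769)),('72',(124.7,137.4),(277.2,309.6),86,(.5695,.3164))):
    p,e=tri(ray(T,*a),ray(S,*u));q=plane(T,*a,.022+h/1e3)
    print(k,'top-only offset mm',((q[:2]-s)*1e3).round(1),'tri z err vs nominal',round((p[2]-.022)*1e3-h,1),'gap',round(e*1e3,1))
"
```

```text
36 top-only offset mm [2.6 2.8] tri z err vs nominal -6.6 gap 4.3
48 top-only offset mm [-0.2  0.8] tri z err vs nominal -6.5 gap 2.7
60 top-only offset mm [0.4 0.7] tri z err vs nominal -6.2 gap 2.7
72 top-only offset mm [-0.1 -1.1] tri z err vs nominal -5.4 gap 3.2
```

All four are within about 4 mm of centre, upright, and the height bias is uniform, as it was on the mat.

```bash
python3 -c "
from station import r
print(r.sign_off())"
```

```text
the job is handed in; nothing more can be done
None
```

I handed the job in at about 33 s of the 106 s allowed: all four green cups stand upright and released on the seats of their own size, measured within about 4 mm of centre, and the blue cups were not moved; the sign-off returned no verdict.

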